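# Lay the box section down against the bench stop

## Robot

A 6-joint arm with a two-finger parallel gripper is mounted at the origin on the work surface. World frame = base frame: x ahead of the robot, y to its left, z up, the work surface at z = 0. Lengths are in m, angles in rad, forces in N, time in s.
With the tool pointing down it reaches from about 0.25 to 0.775 m from the base axis. Payload 4 kg.
Tool frame: the origin (TCP) lies on the centre line of the jaws, within the pads' length; the fingertips stand 17 mm ahead of it and the grasp point (between the pads) lies 2 mm behind it; z points along the fingers, y is the line along which they close (so a half turn about z gives the same grasp; the last joint's range is limited). The gripper opens to 94 mm and grips with 3 to 60 N. Pads are 16 mm wide; open, the fingers measure 119 mm over their backs; the gripper's body (75 mm by 177 mm) begins 78 mm behind the grasp point.
Start: joints at [-1.383, 0.087, 1.371, -0, 1.684, -0.103], TCP at [0.158, -0.527, 0.223] pointing down, gripper open.
Joint ranges: [-3.1, 3.1], [-0.76, 2.03], [0.27, 2.55], [-1.08, 4.22], [0.17, 2.65], [-2.57, 2.57]. Speed limits (rad/s): [2.79, 2.79, 3.14, 3.14, 3.14, 3.14].

## Interface

Orientations are given as [roll, pitch, yaw] about the fixed x, y, z axes, in that order (R = Rz(yaw) Ry(pitch) Rx(roll)).
In Python, from bench import robot gives the robot as it stands.
- The arm moves only by the tool servo_tool, never from a script. Its argument "plan" is a list of rows, each a list of 7 numbers: the shift along the tool's x, y, z normalised to -1 to 1, where 1 is 0.1 m, then the turn, a rotation vector about the tool's x, y, z normalised to -1 to 1, where 1 is pi/2 rad, then the finger opening in mm, from 0 to 94. In form: [[x, y, z, ax, ay, az, gripper], ...]. A call has 1 to 12 rows; each row is the pose to reach, as a shift and turn from the pose commanded when the call began, along the tool's axes at that moment; what a row does not reach only later rows make up. A row lasts 1/12 s, in which the tool goes at most 41.7 mm and 7.16 degrees, less where a joint would pass 70% of its speed; a pose out of reach is approached as far as the arm can. A call with a number of a shift or a turn outside -1 to 1 is refused whole. A call with a gripper value outside its range is refused whole. The fingers move at their own pace and stop on an object; the grip force is fixed at half the most. Time passes only in rows, so rows that repeat a pose let the fingers close. It gives the time, the measured TCP pose, the force, the opening and the grip force at its end, in the units of the state.
- robot.get_obs(): the state, without advancing time (a new reading comes with each control period).
- robot.snapshot(name): name is "scene" or "top" or "wrist"; returns the picture (480x640x3 uint8, red, green, blue); there is no depth.
- robot.camera_params(name): a dict with "camera_matrix" (3x3 intrinsics, pixels), "rvec" (rotation vector, rad) and "tvec" (3), from world to camera coordinates, as OpenCV has them; the wrist camera has in their place "tool_from_camera" (4x4, takes a point from camera to tool coordinates, whose origin is the TCP and whose axes are the flange's). Camera axes: x right, y down, z forward; pixel columns grow to the right and rows downward; lengths in m; the calibration is good to about 2 mm. A picture is of the moment at which its call begins: read the wrist's pose just before it. camera_params takes no time and is no camera call.
- robot.close_job(): hands the job in; it is judged then, once.
Trained networks look in the newest picture that a camera, given by its name, has taken for a name from the list of things; names that differ only in an ending like _2 or _b are one class to them, and where a whole thing is asked for, a point or a joint stands for the part that bears it (a point fixed in the world has none). Each returns a list of dicts, best first, with "conf" (0 to 1); they miss things now and then, are a little off and sometimes report something else, mostly with a low value. They report only what shows in the picture. A call takes as long as a camera call. They do not tell look-alikes from the thing itself.
- robot.find_in(thing, camera): "extent" ([centre column, centre row, width, height] in pixels, round what is visible of it).
The state is a dict: "time": time; "joint_positions": joint angles; "qvel": joint speeds; "joint_torque": joint torques, N m; "tool_pos": TCP position; "ee_rot": TCP orientation; "wrist_force": force on the tool from outside, world axes, zero at the start; "wrist_torque": the same for the moment, N m; "width": finger opening in m; "finger_force": force on a finger pad.
Only numpy, scipy, OpenCV 4.12 (cv2) and the standard library are available. Lean on these libraries where they do the work, as an engineer would, in place of code of your own. Each camera call takes 0.05 s, during which the arm holds its last target. There are 200 camera calls.

## Task

Tip the tall green box section over onto its side, away from the bench stop, guiding it gently all the way down so that it never drops or slams, and leave it lying with its foot end flush against the rubber face of the stop, open mouth pointing straight away from the stop. Do it with the fingertips or the outside of the fingers: hook, push and slide it, but do not pinch it or lift it off the bench. Leave the other things on the bench where they are.

Things in the scene. Friction and masses are not known exactly. Their poses are not given: they have to be found in the camera images.
- section: Green square aluminium tube (box section), 80 x 80 mm outside, 4 mm walls, 190 mm long, open right through, about 0.45 kg (varies). Starts upright, its nearest face 10 to 25 mm from the stop's rubber face and nearly parallel to it. Origin: centre of the foot end (lower at the start); z runs from foot to mouth; x and y are square to the side faces, x nearly along the stop's x at the start.
- section_mouth (a point): Centre of the tube's open mouth (72 mm square bore), 190 mm from the foot end along the tube's z. Once more than about 23 degrees over, the tube topples by itself unless something holds it back, for instance a finger inside the mouth that holds back the upper rim.
- foot_a (a point): Outer corner of the tube's foot end at x = 40 mm, y = 40 mm in the tube's frame.
- foot_b (a point): Outer corner of the tube's foot end at x = 40 mm, y = -40 mm in the tube's frame.
- foot_c (a point): Outer corner of the tube's foot end at x = -40 mm, y = 40 mm in the tube's frame.
- foot_d (a point): Outer corner of the tube's foot end at x = -40 mm, y = -40 mm in the tube's frame.
- stop: Bench stop screwed to the bench (fixed): dark wooden batten 180 mm long, 27 mm thick, 25 mm high, with a black rubber face. Origin: middle of the lower edge of the rubber face. x is level, square to the rubber face and points away from it, on the side where the tube stands (the way the tube is to be laid); y runs along the face; z up.
- glue: White glue bottle with orange cap, diameter 54 mm, 150 mm high, standing behind the stop. Origin under its centre. Leave alone.
- tin: Red tin with paper label, diameter 70 mm, 80 mm high, standing beside the place where the tube will lie. Origin under its centre. Leave alone.
- driver: Orange-handled screwdriver lying on the bench. Leave alone.
- bowl: White bowl, diameter 110 mm, 45 mm high. Origin under its centre. Leave alone.
- spanner: Steel spanner lying on the bench. Leave alone.
- tub: Clear open plastic tub 130 x 100 x 60 mm. Origin under its centre. Leave alone.
- offcut: Light wooden offcut 120 x 45 x 35 mm lying on the bench. Origin under its centre. Leave alone.
Mind the look-alikes: they are no part of the job. What is shaped like the section but blue is not meant. There is more than one size of the stop; the job needs the largest.

How it is judged:
By the outcome, as a careful person would: the job done as asked, in the order asked, and still so for the second after the job is handed in, with the robot touching nothing.
It also fails if it takes over 72 s, if anything falls off the work surface, if the arm or the gripper's body presses on something with over 40 N, if the wrist force passes 120 N, or if a joint passes its speed limit or range.

## Working session

There is one attempt and no reset: what is moved stays moved. The work goes in short steps, Python scripts to look and compute and a tool call to move; the robot and the scene stay as the last step left them, time stands still between calls to the robot, and variables do not carry over. Pictures are saved under pics/ and viewed, at most 10 in all, crops included, and the job is handed in when it is done.

Besides the shell and the picture viewer there is one more tool, called after "Request:" in YAML: its name, and indented under it one key for each argument. servo_tool: Moves the arm, as the interface text tells. Scaled input: -1 to 1 covers 0.1 m each way for a shift and pi/2 rad each way for a turn. Its arguments: {"type":"object","properties":{"plan":{"type":"array","items":{"type":"array","items":{"type":"number"}}}},"required":["plan"]}

```bash
mkdir -p pics; ls
python3 - <<'E'
from bench import robot
import cv2
for n in("scene","top"):
    im=robot.snapshot(n); cv2.imwrite(f"pics/{n}0.png",im[:,:,::-1])
    for t in("section","stop","tin","glue"):
        print(n,t,[(d['conf'],[round(float(v)) for v in d['extent']]) for d in robot.find_in(t,n)])
    print(robot.camera_params(n))
print(robot.get_obs())
E
```

```text
pics
scene section [(0.71, [278, 274, 49, 88]), (0.63, [298, 231, 40, 70]), (0.62, [323, 322, 31, 44])]
scene stop [(0.96, [388, 307, 35, 31]), (0.7, [255, 306, 40, 46]), (0.63, [366, 236, 26, 18]), (0.26, [277, 273, 47, 86])]
scene tin [(0.8, [324, 322, 28, 45])]
scene glue [(0.58, [218, 296, 27, 59]), (0.37, [429, 260, 60, 10])]
{'camera_matrix': array([[460.38019933,   0.        , 323.426679  ],
       [  0.        , 460.38019933, 244.32094731],
       [  0.        ,   0.        ,   1.        ]]), 'rvec': array([ 1.8760269 ,  1.23400155, -0.64685807]), 'tvec': array([-0.23167418, -0.16442741,  1.68474346])}
top section [(0.81, [380, 228, 49, 53]), (0.67, [328, 298, 42, 47])]
top stop [(0.78, [405, 237, 11, 67]), (0.59, [236, 300, 17, 47]), (0.59, [284, 186, 8, 42])]
top tin [(0.76, [356, 177, 29, 28])]
top glue [(0.56, [437, 233, 27, 28])]
{'camera_matrix': array([[615.30144244,   0.        , 321.7753702 ],
       [  0.        , 615.30144244, 232.73524602],
       [  0.        ,   0.        ,   1.        ]]), 'rvec': array([ 2.14835886, -2.07974474,  0.22009478]), 'tvec': array([0.00746886, 0.55424662, 1.52518517])}
{'time': 0.5, 'joint_positions': array([-1.38313640e+00,  8.72013484e-02,  1.37074406e+00, -7.53754727e-06,
        1.68357814e+00, -1.03108272e-01]), 'qvel': array([ 7.52278216e-04, -1.26889538e-03,  9.57662806e-05, -8.44325076e-04,
        4.00894828e-04,  1.73040368e-03]), 'joint_torque': array([-9.35187600e-04, -3.39625204e+01, -3.02268004e+01,  7.17100385e-02,
        2.43979268e-02, -2.04213427e-05]), 'tool_pos': array([ 0.15766875, -0.52692386,  0.22248276]), 'ee_rot': array([3.14152468e+00, 1.45630784e-05, 2.90767352e-01]), 'wrist_force': array([-0.49142925, -0.1392188 , -0.34926846]), 'wrist_torque': array([0.02028205, 0.03633059, 0.03698777]), 'finger_force': 0.0, 'width': 0.09418767344238749}
```

View pics/scene0.png

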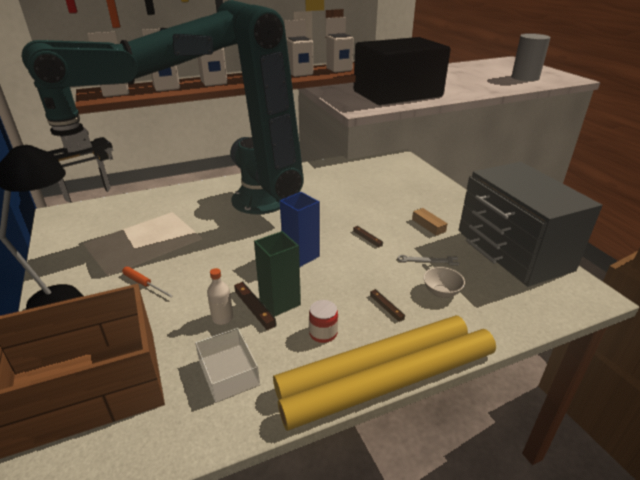

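View pics/top0.png

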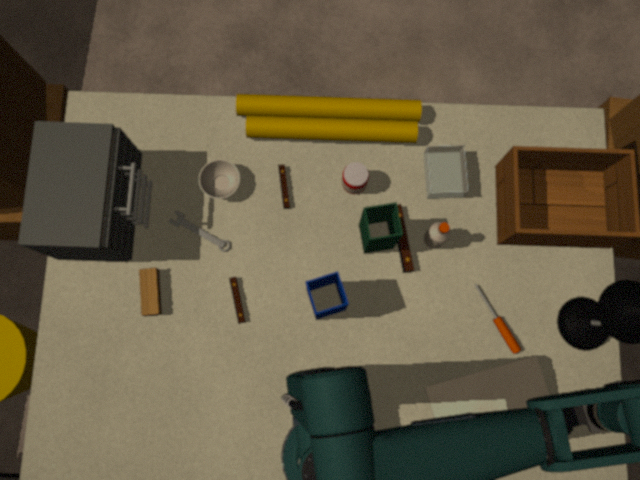

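The tall green section stands at top px (380,228), with its long stop at (405,237) and the glue behind it. The tube falls to image left, towards world +y. The tin is at (356,177). I'll zoom in to get the edges.

Run:
```python
import cv2
im=cv2.imread("pics/top0.png")[160:285,320:460]
im=cv2.convertScaleAbs(im,alpha=2.2,beta=20)
cv2.imwrite("pics/c1.png",cv2.resize(im[:100+20],None,fx=5,fy=5,interpolation=cv2.INTER_CUBIC))
```

```text
(no output)
```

View pics/c1.png

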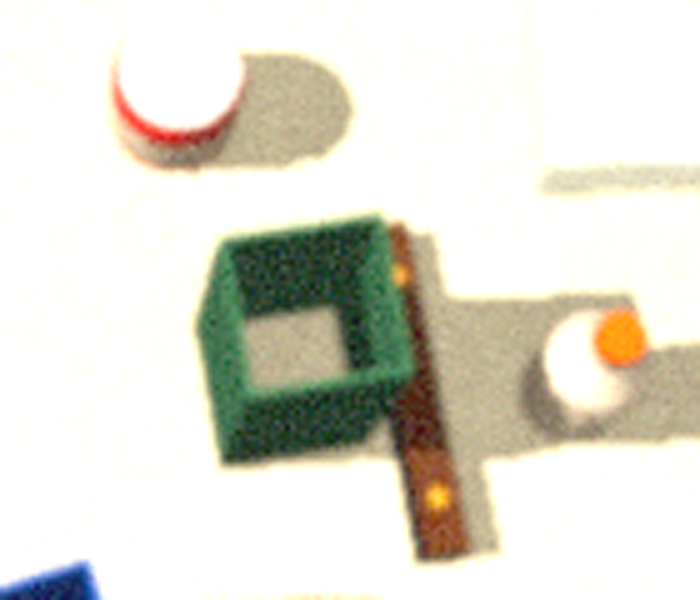

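The crop shows the mouth outer corners at (225,238), (383,216), (412,376) and (241,396), and the foot left edge from (197,325) to (222,462). The stop's back top edge runs (403,222) to (468,550), and its front near corner is (418,558).

```bash
cat > h.py <<'E'
import numpy as np,cv2
from bench import robot
def toworld(px,z,cam="top"):
    p=robot.camera_params(cam);R,_=cv2.Rodrigues(p['rvec']);t=p['tvec']
    z=np.broadcast_to(z,len(px))
    u=cv2.undistortPoints(np.float64(px)[:,None],p['camera_matrix'],None)[:,0]
    d=np.c_[u,np.ones(len(u))]@R; c=-R.T@t
    return c+d*((z-c[2])/d[:,2])[:,None]
E
python3 - <<'E'
from h import *
np.set_printoptions(precision=4,suppress=True)
f=lambda a:np.float64(a)/5+[320-.4,160-.4]
M=toworld(f([(225,238),(383,216),(412,376),(241,396)]),.19);print("mouth",M,M.mean(0))
F=toworld(f([(197,325),(222,462)]),0);print("foot",F)
S=toworld(f([(403,222),(468,550),(418,558)]),.025);print("stop",S)
b=S[0]-S[1];print(np.linalg.norm(b),np.degrees(np.arctan2(b[1],b[0])),np.linalg.norm(S[2]-S[1]))
for i in range(4):
    e=M[(i+1)%4]-M[i];print(np.linalg.norm(e),np.degrees(np.arctan2(e[1],e[0])))
print("tin",toworld(f([(180,80)]),.08),"glue",toworld(f([(590,360)]),.1))
E
```

```text
mouth [[ 0.5912 -0.0743  0.19  ]
 [ 0.6045 -0.1491  0.19  ]
 [ 0.5273 -0.1633  0.19  ]
 [ 0.5151 -0.0831  0.19  ]] [ 0.5595 -0.1175  0.19  ]
foot [[ 0.5911 -0.0733  0.    ]
 [ 0.5172 -0.088   0.    ]]
stop [[ 0.6451 -0.1799  0.025 ]
 [ 0.4706 -0.2147  0.025 ]
 [ 0.4655 -0.1888  0.025 ]]
0.17791744091905165 11.270197297140086 0.02641418221903456
0.0760598723711183 -79.95056587866411
0.07848755558299485 -169.57794011983057
0.08115745616754204 98.67220941075371
0.07667123596561307 6.637005308492699
tin [[ 0.7025 -0.0571  0.08  ]] glue [[ 0.5572 -0.2643  0.1   ]]
```

Request:
servo_tool:
  plan:
    - [0,0,-0.3,0,0,0,0]
    - [0.2,-0.1,-0.6,0,0,0,0]
    - [0.5,-0.3,-0.9,0,0,0,0]
    - [0.8,-0.45,-1,0,0,0,0]
    - [1,-0.57,-1,0,0,0,0]

```text
time: 0.92
tool_pos: [0.2392, -0.443, 0.3277]
ee_rot: [3.133, -0.002, 0.292]
wrist_force: [0.2, -0.7, 0.3]
width: 0.0642
finger_force: 0.0
```

Request:
servo_tool:
  plan:
    - [0.3,-0.2,0,0,0,0,0]
    - [0.6,-0.4,0,0,0,0,0]
    - [0.9,-0.5,0,0,0,0,0]
    - [1,-0.57,0,0,0,0,0]

```text
time: 1.25
tool_pos: [0.319, -0.3581, 0.3229]
ee_rot: [3.141, -0.002, 0.295]
wrist_force: [-0.0, 0.0, 0.5]
width: 0.0377
finger_force: 0.0
```

Request:
servo_tool:
  plan:
    - [0.3,-0.2,0,0,0,0,0]
    - [0.6,-0.4,0,0,0,0,0]
    - [0.9,-0.5,0,0,0,0,0]
    - [1,-0.57,0,0,0,0,0]

```text
time: 1.58
tool_pos: [0.3981, -0.2752, 0.3224]
ee_rot: [-3.141, -0.001, 0.294]
wrist_force: [0.9, -0.0, -0.3]
width: 0.0108
finger_force: 0.0
```

Request:
servo_tool:
  plan:
    - [0.3,-0.2,0,0,0,0,0]
    - [0.6,-0.4,0,0,0,0,0]
    - [0.9,-0.5,0,0,0,0,0]
    - [1,-0.57,0,0,0,0,0]

```text
time: 1.92
tool_pos: [0.4775, -0.1921, 0.3219]
ee_rot: [-3.141, -0.0, 0.294]
wrist_force: [0.1, -0.3, 0.3]
width: 0.0006
finger_force: 0.0
```

Request:
servo_tool:
  plan:
    - [0.3,-0.2,0,0,0,0,0]
    - [0.6,-0.4,0,0,0,0,0]
    - [0.9,-0.5,0,0,0,0,0]
    - [1,-0.57,0,0,0,0,0]

```text
time: 2.25
tool_pos: [0.5567, -0.1092, 0.3214]
ee_rot: [-3.141, 0.001, 0.293]
wrist_force: [-0.9, -0.6, -1.0]
width: 0.0003
finger_force: 0.0
```

Request:
servo_tool:
  plan:
    - [0,0,0,0,0,-0.08,0]
    - [0,0,0,0,0,-0.16,0]
    - [0,0,0,0,0,-0.24,0]
    - [0,0,0,0,0,-0.32,0]
    - [0,0,0,0,0,-0.4,0]
    - [0,0,0,0,0,-0.48,0]
    - [0,0,0,0,0,-0.56,0]
    - [0,0,0,0,0,-0.64,0]
    - [0,0,0,0,0,-0.72,0]
    - [0,0,0,0,0,-0.8,0]
    - [0,0,0,0,0,-0.87,0]
    - [0,0,0,0,0,-0.94,0]

```text
time: 3.25
tool_pos: [0.5541, -0.1121, 0.3225]
ee_rot: [-3.14, 0.001, 1.771]
wrist_force: [-0.7, -0.5, 0.1]
width: 0.0007
finger_force: 0.0
```

Request:
servo_tool:
  plan:
    - [0,0,0,0,0.07,0,0]
    - [0,0,0,0,0.14,0,0]
    - [0,0,0,0,0.21,0,0]
    - [0,0,0,0,0.28,0,0]
    - [0,0,0,0,0.28,0,0]
    - [0,0,0,0,0.28,0,0]

```text
time: 3.75
tool_pos: [0.5545, -0.1129, 0.3206]
ee_rot: [-3.138, -0.439, 1.762]
wrist_force: [-0.4, 0.6, 0.0]
width: 0.0007
finger_force: 0.0
```

```bash
cat >> h.py <<'E'
from scipy.spatial.transform import Rotation as Ro
A=np.radians(11.3); O=np.array([.5526,-.1708,0]); B=np.array([[-np.sin(A),np.cos(A),0],[np.cos(A),np.sin(A),0],[0,0,1]]) # rows: s, lat, z
def stop(p): return (np.asarray(p)-O)@B.T
def st():
    o=robot.get_obs();R=B@Ro.from_euler('xyz',o['ee_rot']).as_matrix();t=stop(o['tool_pos'])
    phi=np.degrees(np.arctan2(R[0,2],-R[2,2]))
    print("t",round(o['time'],2),"tip s,lat,z",(t+.017*R[:,2]).round(4),"tilt",phi.round(1),"yawerr y",R[:,1].round(3),"q",o['joint_positions'].round(2),"F",(B@o['wrist_force']).round(1))
def look(cam,name,crop=None,k=1):
    im=robot.snapshot(cam)[:,:,::-1]
    if crop: a,b,c,d=crop; im=im[b:d,a:c]
    cv2.imwrite(f"pics/{name}.png",cv2.resize(cv2.convertScaleAbs(im,alpha=1.8,beta=20),None,fx=k,fy=k,interpolation=cv2.INTER_CUBIC))
E
python3 - <<'E'
from h import *
np.set_printoptions(suppress=True)
st()
print("blue",stop(toworld([(306,283),(340,273),(348,305),(317,318)],.19)).round(3))
print("mouth",stop([.5595,-.1175,.19]))
E
```

```text
t 3.75 tip s,lat,z [0.0636 0.0132 0.3052] tilt 25.2 yawerr y [-0.004  1.    -0.003] q [-0.5   0.28  1.02  0.39  2.1  -0.53] F [ 0.7 -0.3  0. ]
blue [[ 0.253 -0.099  0.19 ]
 [ 0.172 -0.089  0.19 ]
 [ 0.166 -0.165  0.19 ]
 [ 0.241 -0.182  0.19 ]]
mouth [0.05091473 0.01721017 0.19      ]
```

Request:
servo_tool:
  plan:
    - [-0.1,0.02,0.2,0,0,0,0]
    - [-0.2,0.03,0.4,0,0,0,0]
    - [-0.3,0.03,0.6,0,0,0,0]
    - [-0.36,0.03,0.75,0,0,0,0]
    - [-0.36,0.03,0.75,0,0,0,0]

```text
time: 4.17
tool_pos: [0.5564, -0.1092, 0.2365]
ee_rot: [-3.136, -0.44, 1.767]
wrist_force: [-0.7, 0.5, -0.9]
width: 0.0004
finger_force: 0.0
```

Request:
servo_tool:
  plan:
    - [-0.07,0.02,0.15,0,0,0,0]
    - [-0.15,0.03,0.3,0,0,0,0]
    - [-0.22,0.03,0.45,0,0,0,0]
    - [-0.29,0.03,0.6,0,0,0,0]
    - [-0.36,0.03,0.75,0,0,0,0]
    - [-0.36,0.03,0.75,0,0,0,0]
    - [-0.36,0.03,0.75,0,0,0,0]

```text
time: 4.75
tool_pos: [0.5611, -0.11, 0.1573]
ee_rot: [3.141, -0.439, 1.769]
wrist_force: [0.2, 0.2, 0.4]
width: 0.0004
finger_force: 0.0
```

```bash
cat >> h.py <<'E'
def plan(tips,g=0):
    "rows to reach tips (s,lat,z,tilt deg) from the present pose"
    o=robot.get_obs();R0=B@Ro.from_euler('xyz',o['ee_rot']).as_matrix();p0=stop(o['tool_pos'])
    for s,l,z,f in tips:
        a=np.radians(f);R=np.array([[np.cos(a),0,np.sin(a)],[0,1,0],[np.sin(a),0,-np.cos(a)]])
        p=np.array([s,l,z])-.017*R[:,2]
        d=R0.T@(p-p0)/.1; w=Ro.from_matrix(R0.T@R).as_rotvec()/(np.pi/2)
        print([round(float(v),3) for v in [*d,*w]]+[g])
E
python3 - <<'E'
from h import *
np.set_printoptions(suppress=True)
st(); look("scene","s1",(180,180,400,345),3.6)
plan([(.062+.004*k,.02,.138,25) for k in range(1,17)])
E
```

```text
t 4.75 tip s,lat,z [0.0651 0.0202 0.1419] tilt 25.1 yawerr y [0.001 1.    0.   ] q [-0.49  0.32  1.29  0.34  1.81 -0.65] F [0.1 0.2 0.4]
[-0.008, -0.007, 0.049, 0.001, -0.001, 0.001, 0]
[0.028, -0.007, 0.066, 0.001, -0.001, 0.001, 0]
[0.064, -0.007, 0.083, 0.001, -0.001, 0.001, 0]
[0.101, -0.007, 0.1, 0.001, -0.001, 0.001, 0]
[0.137, -0.007, 0.117, 0.001, -0.001, 0.001, 0]
[0.173, -0.007, 0.134, 0.001, -0.001, 0.001, 0]
[0.209, -0.007, 0.151, 0.001, -0.001, 0.001, 0]
[0.246, -0.007, 0.168, 0.001, -0.001, 0.001, 0]
[0.282, -0.007, 0.185, 0.001, -0.001, 0.001, 0]
[0.318, -0.007, 0.201, 0.001, -0.001, 0.001, 0]
[0.354, -0.007, 0.218, 0.001, -0.001, 0.001, 0]
[0.39, -0.007, 0.235, 0.001, -0.001, 0.001, 0]
[0.427, -0.007, 0.252, 0.001, -0.001, 0.001, 0]
[0.463, -0.007, 0.269, 0.001, -0.001, 0.001, 0]
[0.499, -0.007, 0.286, 0.001, -0.001, 0.001, 0]
[0.535, -0.007, 0.303, 0.001, -0.001, 0.001, 0]
```

View pics/s1.png

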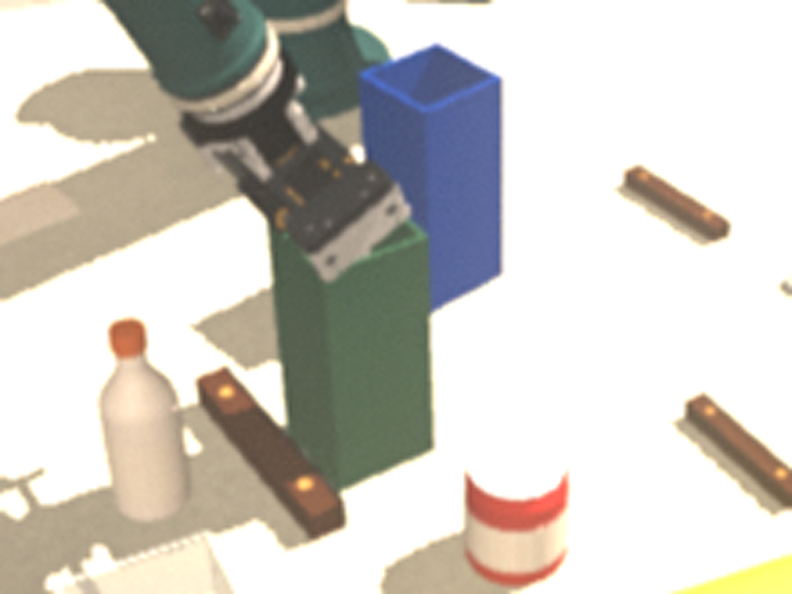

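The picture shows the closed fingers inside the green mouth, with the body clear of the glue and the blue tube. I'll start tipping slowly.

Request:
servo_tool:
  plan:
    - [0.03,0,0.02,0,0,0,0]
    - [0.06,0,0.04,0,0,0,0]
    - [0.09,0,0.06,0,0,0,0]
    - [0.12,0,0.08,0,0,0,0]
    - [0.15,0,0.1,0,0,0,0]
    - [0.18,0,0.12,0,0,0,0]
    - [0.21,0,0.13,0,0,0,0]
    - [0.24,0,0.15,0,0,0,0]
    - [0.27,0,0.17,0,0,0,0]
    - [0.3,0,0.19,0,0,0,0]
    - [0.3,0,0.19,0,0,0,0]

```text
time: 5.72
tool_pos: [0.554, -0.0752, 0.1515]
ee_rot: [-3.141, -0.44, 1.768]
wrist_force: [0.1, 0.3, -0.2]
width: 0.0002
finger_force: 0.4
```

Run:
```python
from h import *
np.set_printoptions(suppress=True)
st(); look("scene","s2",(180,180,400,345),3.6)
```

```text
t 5.72 tip s,lat,z [0.1007 0.0201 0.1361] tilt 25.2 yawerr y [ 0.  1. -0.] q [-0.44  0.28  1.35  0.36  1.77 -0.62] F [ 0.2  0.1 -0.2]
```

View pics/s2.png

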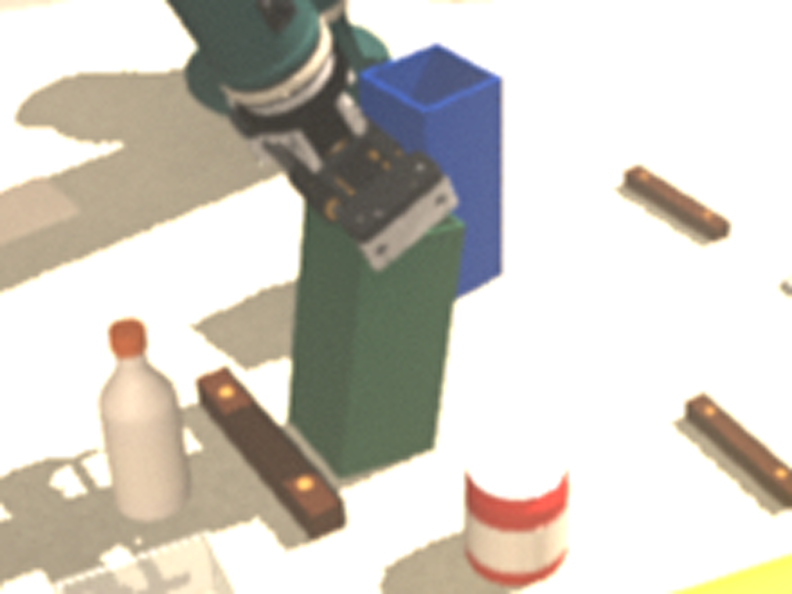

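The tube tilts cleanly about 9° with its pivot edge holding, and the gripper is clear of the blue tube. Next I'll go just short of balance.

Request:
servo_tool:
  plan:
    - [0.03,0,0.015,0,0,0,0]
    - [0.06,0,0.03,0,0,0,0]
    - [0.09,0,0.05,0,0,0,0]
    - [0.12,0,0.07,0,0,0,0]
    - [0.14,0,0.08,0,0,0,0]
    - [0.16,0,0.09,0,0,0,0]
    - [0.16,0,0.09,0,0,0,0]

```text
time: 6.35
tool_pos: [0.5505, -0.0575, 0.1504]
ee_rot: [-3.141, -0.44, 1.768]
wrist_force: [-0.3, -0.3, -0.6]
width: 0.0006
finger_force: 0.3
```

```bash
cat >> h.py <<'E'
def arc(ths,xt=-.0135,h=.137,P=.091,delta=41,lat=.02):
    r=[]
    for t in ths:
        a=np.radians(t);c,s=np.cos(a),np.sin(a)
        r.append((P+xt*c+h*s,lat,-xt*s+h*c,delta-t))
    return r
E
python3 - <<'E'
from h import *
np.set_printoptions(suppress=True)
st(); plan(arc(np.arange(17.25,31.1,1.25)))
E
```

```text
t 6.35 tip s,lat,z [0.1188 0.0201 0.135 ] tilt 25.2 yawerr y [-0.  1. -0.] q [-0.42  0.26  1.38  0.36  1.76 -0.6 ] F [-0.3 -0.3 -0.6]
[0.003, -0.001, 0.001, -0.0, -0.016, -0.0, 0]
[0.031, -0.001, 0.02, -0.0, -0.03, -0.0, 0]
[0.058, -0.001, 0.039, -0.0, -0.044, -0.0, 0]
[0.085, -0.001, 0.058, -0.0, -0.058, -0.0, 0]
[0.111, -0.001, 0.079, -0.0, -0.072, -0.0, 0]
[0.137, -0.001, 0.099, -0.0, -0.086, -0.0, 0]
[0.162, -0.001, 0.121, -0.0, -0.1, -0.0, 0]
[0.187, -0.001, 0.142, -0.0, -0.114, -0.0, 0]
[0.211, -0.001, 0.165, -0.0, -0.127, -0.0, 0]
[0.235, -0.001, 0.188, -0.0, -0.141, -0.0, 0]
[0.259, -0.001, 0.211, -0.0, -0.155, -0.0, 0]
[0.282, -0.001, 0.235, -0.0, -0.169, -0.0, 0]
```

Request:
servo_tool:
  plan:
    - [0,0,0,0,-0.016,0,0]
    - [0.03,0,0.02,0,-0.03,0,0]
    - [0.06,0,0.04,0,-0.044,0,0]
    - [0.085,0,0.06,0,-0.058,0,0]
    - [0.11,0,0.08,0,-0.072,0,0]
    - [0.135,0,0.1,0,-0.086,0,0]
    - [0.16,0,0.12,0,-0.1,0,0]
    - [0.185,0,0.14,0,-0.114,0,0]
    - [0.21,0,0.165,0,-0.127,0,0]
    - [0.235,0,0.19,0,-0.141,0,0]
    - [0.26,0,0.21,0,-0.155,0,0]
    - [0.28,0,0.235,0,-0.169,0,0]

```text
time: 7.35
tool_pos: [0.5437, -0.023, 0.141]
ee_rot: [3.141, -0.172, 1.768]
wrist_force: [-0.5, 1.0, 0.1]
width: 0.0009
finger_force: 0.3
```

Run:
```python
from h import *
np.set_printoptions(suppress=True)
st(); plan(arc(np.arange(32.25,46.1,1.25)))
look("scene","s3",(180,180,400,345),3.6)
```

```text
t 7.35 tip s,lat,z [0.1496 0.0202 0.1242] tilt 9.9 yawerr y [-0.  1.  0.] q [-0.24  0.14  1.48  0.16  1.59 -0.44] F [ 1.1 -0.3  0.1]
[0.032, -0.002, 0.017, 0.0, -0.012, -0.0, 0]
[0.06, -0.002, 0.035, 0.0, -0.026, -0.0, 0]
[0.087, -0.002, 0.054, 0.0, -0.04, -0.0, 0]
[0.114, -0.002, 0.073, 0.0, -0.054, -0.0, 0]
[0.14, -0.002, 0.093, 0.0, -0.068, -0.0, 0]
[0.166, -0.002, 0.114, 0.0, -0.082, -0.0, 0]
[0.192, -0.002, 0.135, 0.0, -0.096, -0.0, 0]
[0.217, -0.002, 0.157, 0.0, -0.11, -0.0, 0]
[0.241, -0.002, 0.179, 0.0, -0.124, -0.0, 0]
[0.265, -0.002, 0.202, 0.0, -0.137, -0.0, 0]
[0.289, -0.002, 0.225, 0.0, -0.151, -0.0, 0]
[0.312, -0.002, 0.249, 0.0, -0.165, -0.0, 0]
```

View pics/s3.png

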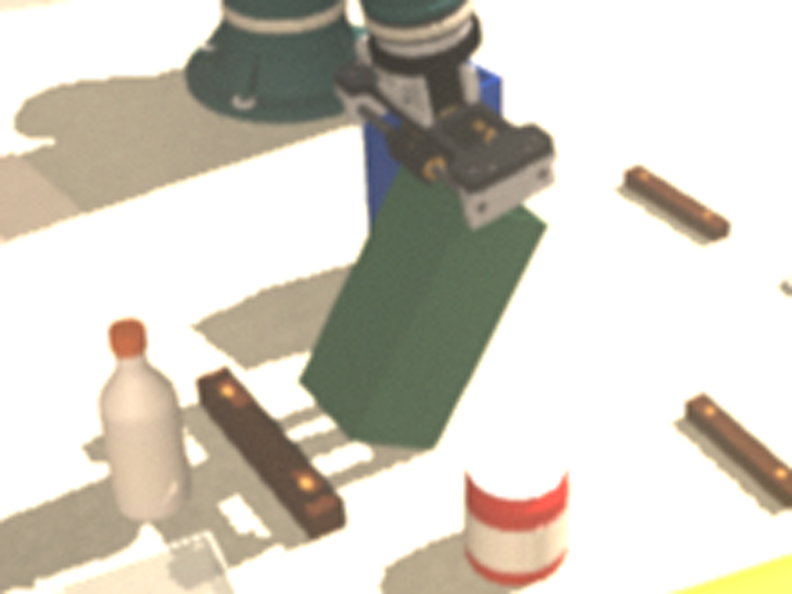

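The tube is now about 31° over, held by the finger, with its foot edge still in place and clear of the tin and the blue tube.

Request:
servo_tool:
  plan:
    - [0.03,0,0.015,0,-0.012,0,0]
    - [0.06,0,0.035,0,-0.026,0,0]
    - [0.085,0,0.055,0,-0.04,0,0]
    - [0.115,0,0.075,0,-0.054,0,0]
    - [0.14,0,0.095,0,-0.068,0,0]
    - [0.165,0,0.115,0,-0.082,0,0]
    - [0.19,0,0.135,0,-0.096,0,0]
    - [0.215,0,0.155,0,-0.11,0,0]
    - [0.24,0,0.18,0,-0.124,0,0]
    - [0.265,0,0.2,0,-0.137,0,0]
    - [0.29,0,0.225,0,-0.151,0,0]
    - [0.31,0,0.25,0,-0.165,0,0]

```text
time: 8.4
tool_pos: [0.5369, 0.0112, 0.1216]
ee_rot: [3.141, 0.087, 1.767]
wrist_force: [0.4, 1.3, 1.1]
width: 0.0003
finger_force: 0.7
```

Run:
```python
from h import *
np.set_printoptions(suppress=True)
st(); plan(arc(np.arange(47.25,61.1,1.25)))
look("scene","s4",(180,180,400,345),3.6)
```

```text
t 8.4 tip s,lat,z [0.18   0.0203 0.1047] tilt -5.0 yawerr y [-0.001  1.     0.   ] q [-0.03  0.09  1.57 -0.08  1.46 -0.22] F [1.2 0.6 1.1]
[0.029, -0.003, 0.016, 0.0, -0.014, -0.0, 0]
[0.057, -0.003, 0.034, 0.0, -0.028, -0.0, 0]
[0.084, -0.003, 0.053, 0.0, -0.042, -0.0, 0]
[0.111, -0.003, 0.073, 0.0, -0.056, -0.0, 0]
[0.137, -0.003, 0.093, 0.0, -0.07, -0.0, 0]
[0.163, -0.003, 0.113, 0.0, -0.084, -0.0, 0]
[0.189, -0.003, 0.135, 0.0, -0.098, -0.0, 0]
[0.214, -0.003, 0.156, 0.0, -0.111, -0.0, 0]
[0.238, -0.003, 0.179, 0.0, -0.125, -0.0, 0]
[0.262, -0.003, 0.201, 0.0, -0.139, -0.0, 0]
[0.286, -0.003, 0.225, 0.0, -0.153, -0.0, 0]
[0.309, -0.003, 0.249, 0.0, -0.167, -0.0, 0]
```

View pics/s4.png

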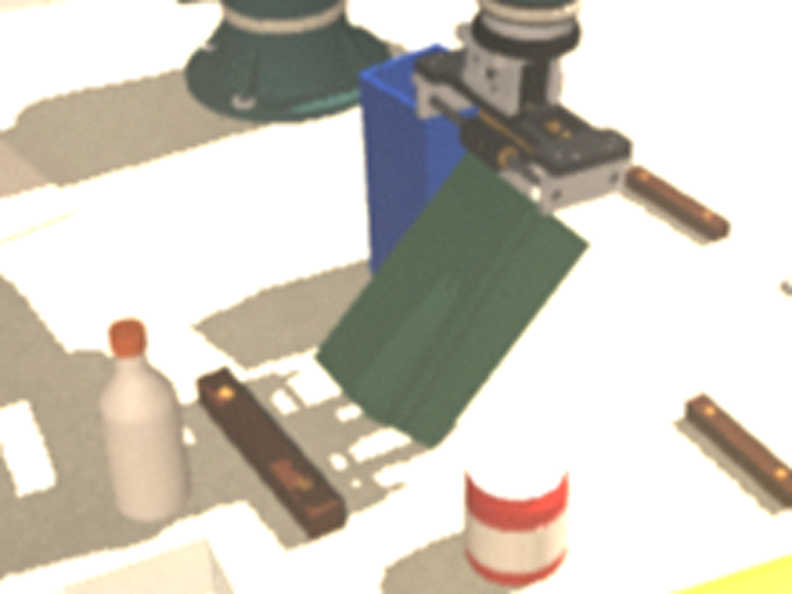

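The tube is about 46° over with the pivot still in place. I'll continue.

Request:
servo_tool:
  plan:
    - [0.03,0,0.015,0,-0.014,0,0]
    - [0.057,0,0.035,0,-0.028,0,0]
    - [0.085,0,0.053,0,-0.042,0,0]
    - [0.11,0,0.073,0,-0.056,0,0]
    - [0.137,0,0.093,0,-0.07,0,0]
    - [0.163,0,0.113,0,-0.084,0,0]
    - [0.19,0,0.135,0,-0.098,0,0]
    - [0.214,0,0.156,0,-0.111,0,0]
    - [0.238,0,0.18,0,-0.125,0,0]
    - [0.262,0,0.2,0,-0.139,0,0]
    - [0.286,0,0.225,0,-0.153,0,0]
    - [0.31,0,0.25,0,-0.167,0,0]

```text
time: 9.45
tool_pos: [0.5313, 0.0393, 0.094]
ee_rot: [3.141, 0.349, 1.767]
wrist_force: [0.5, 1.3, -0.5]
width: 0.0004
finger_force: 0.9
```

Run:
```python
from h import *
np.set_printoptions(suppress=True)
st(); plan(arc(np.arange(62.25,76.1,1.25)))
```

```text
t 9.45 tip s,lat,z [0.2043 0.0203 0.078 ] tilt -20.0 yawerr y [-0.001  1.     0.   ] q [ 0.18  0.12  1.63 -0.36  1.39  0.05] F [ 1.2  0.8 -0.5]
[0.027, -0.003, 0.016, -0.0, -0.014, -0.0, 0]
[0.054, -0.003, 0.034, -0.0, -0.028, -0.0, 0]
[0.081, -0.003, 0.053, -0.0, -0.042, -0.0, 0]
[0.108, -0.003, 0.072, -0.0, -0.055, -0.0, 0]
[0.135, -0.003, 0.092, -0.0, -0.069, -0.0, 0]
[0.161, -0.003, 0.113, -0.0, -0.083, -0.0, 0]
[0.186, -0.003, 0.134, -0.0, -0.097, -0.0, 0]
[0.211, -0.003, 0.156, -0.0, -0.111, -0.0, 0]
[0.235, -0.003, 0.178, -0.0, -0.125, -0.0, 0]
[0.26, -0.003, 0.201, -0.0, -0.139, -0.0, 0]
[0.283, -0.003, 0.224, -0.0, -0.153, -0.0, 0]
[0.306, -0.003, 0.248, -0.0, -0.167, -0.0, 0]
```

Request:
servo_tool:
  plan:
    - [0.027,0,0.016,0,-0.014,0,0]
    - [0.054,0,0.034,0,-0.028,0,0]
    - [0.081,0,0.053,0,-0.042,0,0]
    - [0.108,0,0.072,0,-0.055,0,0]
    - [0.135,0,0.092,0,-0.069,0,0]
    - [0.161,0,0.113,0,-0.083,0,0]
    - [0.186,0,0.134,0,-0.097,0,0]
    - [0.211,0,0.156,0,-0.111,0,0]
    - [0.235,0,0.178,0,-0.125,0,0]
    - [0.26,0,0.2,0,-0.139,0,0]
    - [0.283,0,0.224,0,-0.153,0,0]
    - [0.306,0,0.248,0,-0.167,0,0]

```text
time: 10.45
tool_pos: [0.5274, 0.0591, 0.0601]
ee_rot: [3.142, 0.612, 1.767]
wrist_force: [-1.1, 1.1, -2.2]
width: 0.0007
finger_force: 0.9
```

Run:
```python
from h import *
np.set_printoptions(suppress=True)
st(); look("scene","s5",(180,180,400,345),3.6)
plan(arc(np.arange(77,88.1,1)))
```

```text
t 10.45 tip s,lat,z [0.2206 0.0203 0.0462] tilt -35.0 yawerr y [-0.001  1.     0.   ] q [ 0.36  0.24  1.66 -0.61  1.4   0.32] F [ 1.3 -0.9 -2.2]
[0.008, 0.004, 0.006, -0.001, -0.011, 0.001, 0]
[0.03, 0.004, 0.02, -0.001, -0.022, 0.001, 0]
[0.052, 0.004, 0.035, -0.001, -0.033, 0.001, 0]
[0.074, 0.004, 0.05, -0.001, -0.044, 0.001, 0]
[0.095, 0.004, 0.066, -0.001, -0.055, 0.001, 0]
[0.116, 0.004, 0.082, -0.001, -0.066, 0.001, 0]
[0.137, 0.004, 0.098, -0.001, -0.077, 0.001, 0]
[0.158, 0.004, 0.115, -0.001, -0.089, 0.001, 0]
[0.178, 0.004, 0.132, -0.001, -0.1, 0.001, 0]
[0.198, 0.004, 0.149, -0.001, -0.111, 0.001, 0]
[0.217, 0.004, 0.167, -0.001, -0.122, 0.001, 0]
[0.237, 0.005, 0.185, -0.001, -0.133, 0.001, 0]
```

View pics/s5.png

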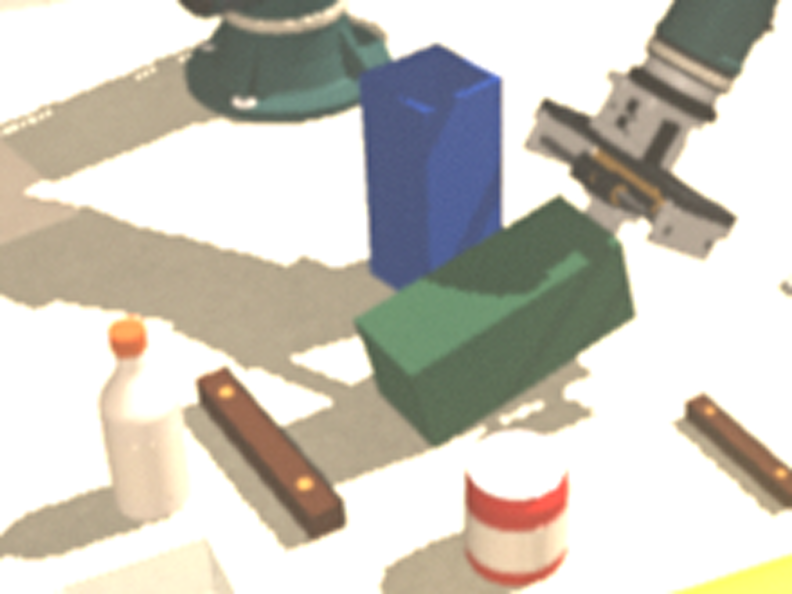

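The tube is about 75° over and the pivot is unchanged. Slower now for the last part.

Request:
servo_tool:
  plan:
    - [0.008,0,0.006,0,-0.011,0,0]
    - [0.03,0,0.02,0,-0.022,0,0]
    - [0.052,0,0.035,0,-0.033,0,0]
    - [0.074,0,0.05,0,-0.044,0,0]
    - [0.095,0,0.066,0,-0.055,0,0]
    - [0.116,0,0.082,0,-0.066,0,0]
    - [0.137,0,0.098,0,-0.077,0,0]
    - [0.158,0,0.115,0,-0.089,0,0]
    - [0.178,0,0.132,0,-0.1,0,0]
    - [0.198,0,0.149,0,-0.111,0,0]
    - [0.217,0,0.167,0,-0.122,0,0]
    - [0.237,0,0.185,0,-0.133,0,0]

```text
time: 11.5
tool_pos: [0.5258, 0.0678, 0.0315]
ee_rot: [3.141, 0.82, 1.767]
wrist_force: [-0.4, 1.9, -1.3]
width: 0.0005
finger_force: 1.2
```

Run:
```python
from h import *
np.set_printoptions(suppress=True)
st(); plan(arc([88.5,89,89.5,90,90.5,91,91.5,92]))
```

```text
t 11.5 tip s,lat,z [0.2268 0.0204 0.0199] tilt -47.0 yawerr y [-0.  1.  0.] q [ 0.47  0.37  1.66 -0.79  1.44  0.52] F [ 2.  -0.  -1.3]
[0.028, -0.004, 0.013, -0.0, -0.006, -0.0, 0]
[0.039, -0.004, 0.02, -0.0, -0.011, -0.0, 0]
[0.05, -0.004, 0.028, -0.0, -0.017, -0.0, 0]
[0.061, -0.004, 0.035, -0.0, -0.022, -0.0, 0]
[0.072, -0.004, 0.042, -0.0, -0.028, -0.0, 0]
[0.083, -0.004, 0.05, -0.0, -0.034, -0.0, 0]
[0.094, -0.004, 0.057, -0.0, -0.039, -0.0, 0]
[0.105, -0.004, 0.065, -0.0, -0.045, -0.0, 0]
```

Request:
servo_tool:
  plan:
    - [0.02,0,0.01,0,-0.003,0,0]
    - [0.028,0,0.013,0,-0.006,0,0]
    - [0.034,0,0.016,0,-0.008,0,0]
    - [0.039,0,0.02,0,-0.011,0,0]
    - [0.045,0,0.024,0,-0.014,0,0]
    - [0.05,0,0.028,0,-0.017,0,0]
    - [0.055,0,0.031,0,-0.02,0,0]
    - [0.061,0,0.035,0,-0.022,0,0]
    - [0.061,0,0.035,0,-0.022,0,0]
    - [0.061,0,0.035,0,-0.022,0,0]

```text
time: 12.33
tool_pos: [0.5254, 0.0691, 0.025]
ee_rot: [3.141, 0.853, 1.767]
wrist_force: [0.8, 0.1, -0.5]
width: 0.0004
finger_force: 0.0
```

Run:
```python
from h import *
np.set_printoptions(suppress=True)
st(); look("scene","s6",(220,190,420,340),4)
```

```text
t 12.33 tip s,lat,z [0.2277 0.0203 0.0138] tilt -48.9 yawerr y [-0.001  1.     0.   ] q [ 0.49  0.4   1.66 -0.81  1.45  0.55] F [-0.   0.8 -0.5]
```

View pics/s6.png

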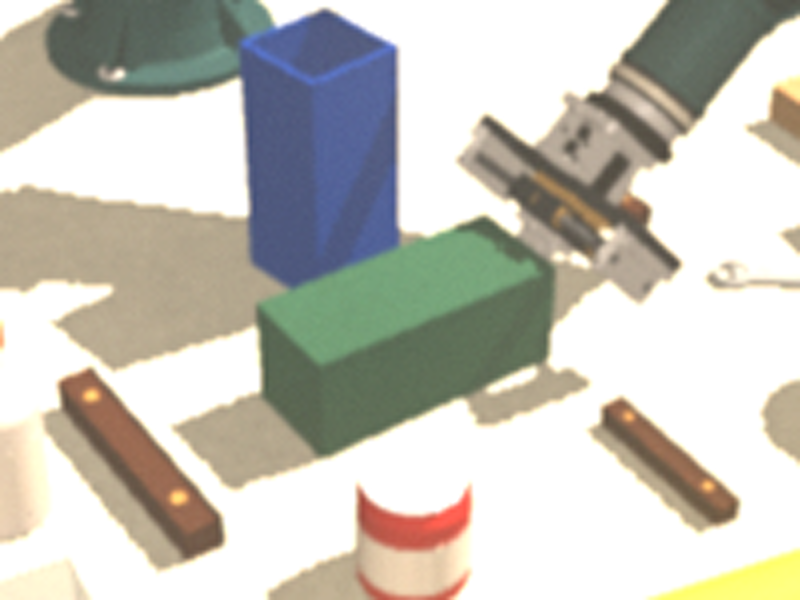

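The tube is lying flat with no load on the finger. I'll withdraw straight out, then stand the tool up with the fingers opened to 64 mm for a two-sided push.

Request:
servo_tool:
  plan:
    - [0.05,0,-0.06,0,0,0,0]
    - [0.15,0,-0.17,0,0,0,0]
    - [0.25,0,-0.29,0,0,0,0]
    - [0.35,0,-0.4,0,0,0,0]
    - [0.45,0,-0.52,0,0,0,0]
    - [0.55,0,-0.63,0,0,0,0]
    - [0.66,0,-0.75,0,0,0,0]
    - [0.66,0,-0.75,0,0,0,0]

```text
time: 13.05
tool_pos: [0.5057, 0.1706, 0.0242]
ee_rot: [3.141, 0.852, 1.77]
wrist_force: [-1.0, -0.4, 0.0]
width: 0.0003
finger_force: 0.0
```

Request:
servo_tool:
  plan:
    - [0.1,0,-0.1,0,0.07,0,20]
    - [0.15,0,-0.2,0,0.14,0,40]
    - [0.2,0,-0.3,0,0.21,0,64]
    - [0.2,0,-0.3,0,0.28,0,64]
    - [0.2,0,-0.3,0,0.35,0,64]
    - [0.2,0,-0.3,0,0.42,0,64]
    - [0.2,0,-0.3,0,0.49,0,64]
    - [0.2,0,-0.3,0,0.545,0,64]
    - [0.2,0,-0.3,0,0.545,0,64]
    - [0.2,0,-0.3,0,0.545,0,64]

```text
time: 13.88
tool_pos: [0.499, 0.2007, 0.0292]
ee_rot: [-3.141, -0.001, 1.764]
wrist_force: [0.1, 0.1, 0.3]
width: 0.0627
finger_force: 0.0
```

Run:
```python
from h import *
np.set_printoptions(suppress=True)
st(); look("top","t7",(270,140,430,260),5)
print([(d['conf'],d['extent']) for d in robot.find_in("section","top")])
```

```text
t 13.88 tip s,lat,z [0.3748 0.0202 0.0122] tilt 0.1 yawerr y [-0.004  1.    -0.   ] q [0.28 0.18 1.66 0.   1.3  0.08] F [0.1 0.1 0.3]
[(0.92, [326.1, 295.8, 43.9, 46.4]), (0.83, [325.2, 242.9, 81.1, 43.2])]
```

View pics/t7.png

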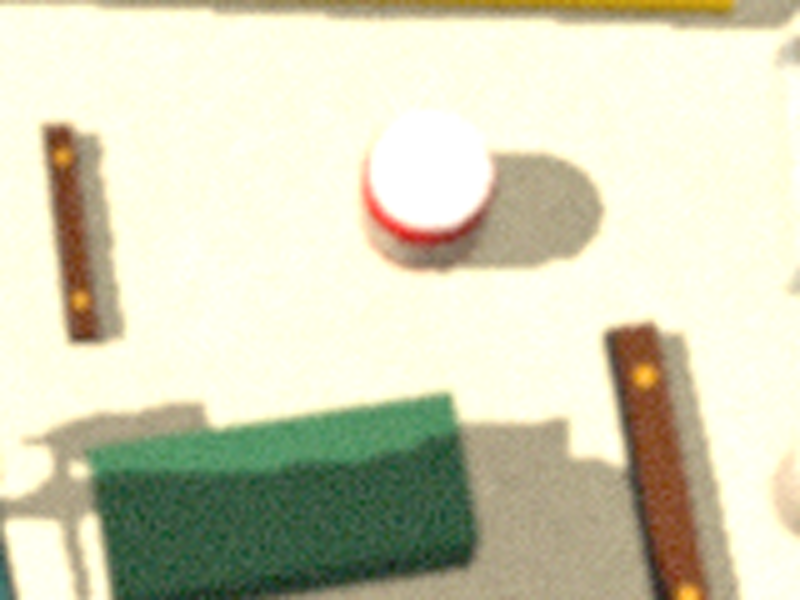

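The tube lies parallel-ish to the normal. Its top face edge runs (90,452) to (450,395), the foot top corner is near (472,545), and the stop's front far corner is at (607,332).

Run:
```python
from h import *
np.set_printoptions(suppress=True)
f=lambda a:np.float64(a)/5+[270-.4,140-.4]
T=stop(toworld(f([(90,452),(450,395),(472,545)]),.08));print(T)
d=T[1]-T[0];print(np.linalg.norm(d),"axis err deg",np.degrees(np.arctan2(d[1],-d[0])))
print(stop(toworld(f([(607,332),(657,324)]),.025)))
```

```text
[[ 0.27743952  0.05599712  0.08      ]
 [ 0.09206572  0.05537203  0.08      ]
 [ 0.09485274 -0.02283685  0.08      ]]
0.1853748516210504 axis err deg -0.19320614918106863
[[-0.00195677  0.08748886  0.025     ]
 [-0.02895693  0.08745556  0.025     ]]
```

Request:
servo_tool:
  plan:
    - [-0.1,-0.01,0,0,0,0,64]
    - [-0.2,-0.02,0,0,0,0,64]
    - [-0.3,-0.035,0,0,0,0,64]
    - [-0.4,-0.035,0,0,0,0,64]
    - [-0.5,-0.035,0,0,0,0,64]
    - [-0.6,-0.035,0,0,0,0,64]
    - [-0.7,-0.035,0,0,0,0,64]
    - [-0.74,-0.035,0,0,0,0,64]

```text
time: 14.65
tool_pos: [0.5103, 0.1272, 0.029]
ee_rot: [3.142, -0.002, 1.766]
wrist_force: [-0.4, -0.0, -0.4]
width: 0.064
finger_force: 0.0
```

Request:
servo_tool:
  plan:
    - [-0.03,0,0,0,0,0,64]
    - [-0.06,0,0,0,0,0,64]
    - [-0.1,0,0,0,0,0,64]
    - [-0.15,0,0,0,0,0,64]
    - [-0.2,0,0,0,0,0,64]
    - [-0.25,0,0,0,0,0,64]
    - [-0.3,0,0,0,0,0,64]
    - [-0.35,0,0,0,0,0,64]
    - [-0.4,0,0,0,0,0,64]
    - [-0.45,0,0,0,0,0,64]
    - [-0.5,0,0,0,0,0,64]

```text
time: 15.57
tool_pos: [0.5197, 0.0795, 0.0289]
ee_rot: [3.142, -0.003, 1.767]
wrist_force: [-0.7, 4.0, 1.3]
width: 0.0638
finger_force: 1.9
```

Request:
servo_tool:
  plan:
    - [-0.05,0,0,0,0,0,64]
    - [-0.1,0,0,0,0,0,64]
    - [-0.15,0,0,0,0,0,64]
    - [-0.2,0,0,0,0,0,64]
    - [-0.25,0,0,0,0,0,64]
    - [-0.28,0,0,0,0,0,64]
    - [-0.3,0,0,0,0,0,64]
    - [-0.32,0,0,0,0,0,64]
    - [-0.33,0,0,0,0,0,64]
    - [-0.34,0,0,0,0,0,64]

```text
time: 16.4
tool_pos: [0.5263, 0.0467, 0.0289]
ee_rot: [3.141, -0.003, 1.767]
wrist_force: [-2.3, 5.1, 3.0]
width: 0.0642
finger_force: 2.6
```

Run:
```python
from h import *
np.set_printoptions(suppress=True)
st()
```

```text
t 16.4 tip s,lat,z [0.2185 0.0169 0.0119] tilt 0.2 yawerr y [-0.001  1.     0.   ] q [-0.02  0.16  1.69  0.    1.29 -0.22] F [ 5.5 -1.2  3. ]
```

Request:
servo_tool:
  plan:
    - [-0.03,0,0,0,0,0,64]
    - [-0.06,0,0,0,0,0,64]
    - [-0.09,0,0,0,0,0,64]
    - [-0.12,0,0,0,0,0,64]
    - [-0.14,0,0,0,0,0,64]
    - [-0.16,0,0,0,0,0,64]
    - [-0.17,0,0,0,0,0,64]

```text
time: 16.98
tool_pos: [0.5297, 0.03, 0.0289]
ee_rot: [3.141, -0.003, 1.768]
wrist_force: [-1.5, 6.0, 3.7]
width: 0.0637
finger_force: 2.7
```

Request:
servo_tool:
  plan:
    - [-0.01,0,0,0,0,0,64]
    - [-0.02,0,0,0,0,0,64]
    - [-0.03,0,0,0,0,0,64]

```text
time: 17.23
tool_pos: [0.5302, 0.0273, 0.0289]
ee_rot: [3.141, -0.003, 1.768]
wrist_force: [-0.4, 5.3, 3.4]
width: 0.0641
finger_force: 2.7
```

Request:
servo_tool:
  plan:
    - [-0.01,0,0,0,0,0,64]
    - [-0.02,0,0,0,0,0,64]
    - [-0.02,0,0,0,0,0,64]

```text
time: 17.48
tool_pos: [0.5303, 0.0267, 0.0289]
ee_rot: [3.141, -0.006, 1.768]
wrist_force: [-2.6, 8.9, 4.8]
width: 0.064
finger_force: 4.6
```

Run:
```python
from h import *
np.set_printoptions(suppress=True)
st()
```

```text
t 17.48 tip s,lat,z [0.1982 0.0169 0.0119] tilt 0.4 yawerr y [-0.  1.  0.] q [-0.06  0.17  1.68  0.01  1.3  -0.26] F [ 9.3 -0.8  4.8]
```

Request:
servo_tool:
  plan:
    - [-0.01,0,0,0,0,0,64]
    - [-0.02,0,0,0,0,0,64]
    - [-0.02,0,0,0,0,0,64]

```text
time: 17.73
tool_pos: [0.5303, 0.0268, 0.0289]
ee_rot: [3.141, -0.01, 1.768]
wrist_force: [-3.0, 14.5, 6.0]
width: 0.0641
finger_force: 7.3
```

Request:
servo_tool:
  plan:
    - [-0.01,0,0,0,0,0,64]
    - [-0.02,0,0,0,0,0,64]
    - [-0.02,0,0,0,0,0,64]

```text
time: 17.98
tool_pos: [0.5302, 0.0269, 0.029]
ee_rot: [-3.141, -0.014, 1.769]
wrist_force: [-4.2, 20.0, 8.1]
width: 0.0635
finger_force: 10.0
```

The tube is firmly against the rubber. I'll back off straight and check.

Request:
servo_tool:
  plan:
    - [0.02,0,0,0,0,0,64]
    - [0.05,0,0,0,0,0,64]
    - [0.1,0,0,0,0,0,64]
    - [0.2,0,0,0,0,0,64]
    - [0.35,0,0,0,0,0,64]
    - [0.55,0,0,0,0,0,64]
    - [0.75,0,0,0,0,0,64]
    - [0.9,0,0,0,0,0,64]
    - [1,0,0,0,0,0,64]
    - [1,0,0,0,0,0,64]

```text
time: 18.82
tool_pos: [0.5112, 0.1204, 0.0285]
ee_rot: [-3.141, -0.003, 1.769]
wrist_force: [-0.8, -0.1, 0.8]
width: 0.0638
finger_force: 0.0
```

Request:
servo_tool:
  plan:
    - [0.1,0,-0.1,0,0,0,64]
    - [0.2,0,-0.3,0,0,0,64]
    - [0.3,0,-0.5,0,0,0,64]
    - [0.3,0,-0.7,0,0,0,64]
    - [0.3,0,-0.9,0,0,0,64]
    - [0.3,0,-1,0,0,0,64]
    - [0.3,0,-1,0,0,0,64]
    - [0.3,0,-1,0,0,0,64]

```text
time: 19.48
tool_pos: [0.5064, 0.1479, 0.1294]
ee_rot: [3.14, -0.003, 1.767]
wrist_force: [0.1, -0.2, 0.3]
width: 0.064
finger_force: 0.0
```

Run:
```python
from h import *
np.set_printoptions(suppress=True)
st(); look("top","t8",(300,150,460,270),5)
```

```text
t 19.48 tip s,lat,z [0.3216 0.0171 0.1124] tilt 0.2 yawerr y [-0.001  1.     0.001] q [ 0.17  0.07  1.57  0.    1.5  -0.02] F [-0.2  0.   0.3]
```

View pics/t8.png

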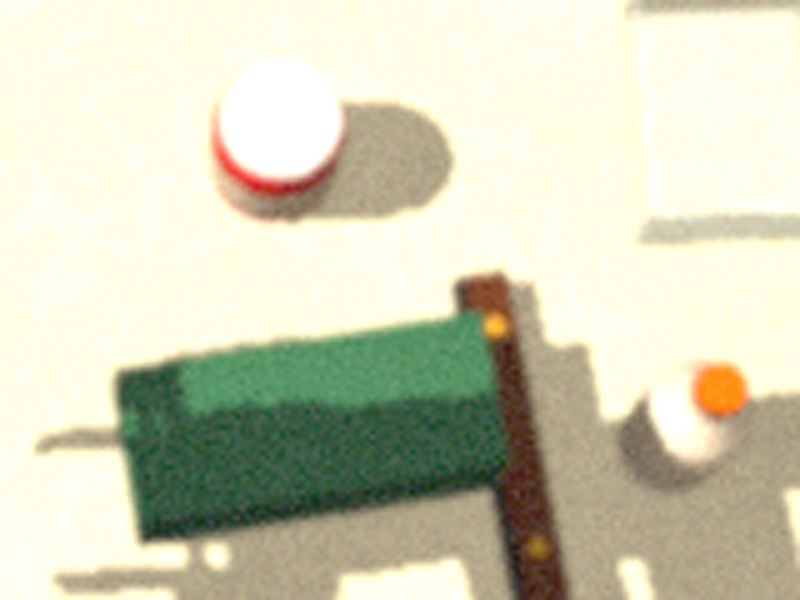

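The foot end sits flush along the stop's face, with the mouth pointing straight away. The tin and glue are undisturbed and the gripper is clear.

Run:
```python
from bench import robot
print(robot.close_job())
```

```text
the job is handed in; nothing more can be done
None
```

I lowered the green section gently onto its side and pushed it flush against the rubber face of the stop, with its mouth pointing straight away. Nothing else in view was disturbed, and I handed the job in with the robot clear at about 19.5 s; the hand-in returned no verdict.

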